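# Battery pack from charger to work lamp

### The arm

A 7-joint arm with a two-finger parallel gripper is mounted at the origin on the work surface; the furniture and walls round the work are solid. World frame = base frame: x ahead of the robot, y to its left, z up, the work surface at z = 0. Lengths are in mm, angles in rad, forces in N, time in s.
With the tool pointing down it reaches from about 400 to 875 mm from the base axis. Payload 4.4 kg.
Tool frame: the origin (TCP) lies midway between the tips of the shut fingers; the grasp point (between the pads) lies 19 mm behind it; z points along the fingers, y is the line along which they close (so a half turn about z gives the same grasp; the last joint's range is limited). The gripper opens to 85 mm and grips with 20 to 120 N. Pads are 22 mm wide; open, the fingers measure 114 mm over their backs; the gripper's body (76 mm by 85 mm) begins 54 mm behind the grasp point. The pads swing forward as they close: fully open they stand 13 mm farther back than shut.
Start: joints at [1.264, 0.628, 0.038, 1.517, -0.027, 0.996, -0.02], TCP at [155.04, -631.253, 211.113] pointing down, gripper open.
Joint ranges: [-3.06, 3.06], [-0.37, 2.12], [-1.25, 1.32], [0.18, 2.47], [-1.1, 4.24], [0.23, 1.98], [-2.94, 2.94]. Speed limits (rad/s): [2.57, 2.57, 3.14, 3.14, 3.14, 3.14, 3.14].

### API

Orientations are given as [roll, pitch, yaw] about the fixed x, y, z axes, in that order (R = Rz(yaw) Ry(pitch) Rx(roll)).
In Python, from cell import read_state, get_image, finish_job gives the robot as it stands.
- The arm moves only by the tool send_rows, never from a script. Its argument "series" is a list of rows, each an object of numbers: "ax", "ay", "az": the turn, a rotation vector about the tool's x, y, z in rad; "dx", "dy", "dz": the shift along the tool's x, y, z in cm; "hand": the closure, from 0 (fully open) to 1 (shut). In form: [{"ax": .., "ay": .., "az": .., "dx": .., "dy": .., "dz": .., "hand": ..}, ...]. A call has 1 to 10 rows; each row is the pose to reach, as a shift and turn from the pose commanded when the call began, along the tool's axes at that moment; what a row does not reach only later rows make up. A row lasts 1/10 s, in which the tool goes at most 50 mm and 8.59 degrees, less where a joint would pass 70% of its speed; a pose out of reach is approached as far as the arm can. A call with a gripper value outside its range is refused whole. The fingers move at their own pace and stop on an object; the grip force is fixed at half the most. Time passes only in rows, so rows that repeat a pose let the fingers close. It gives the time, the measured TCP pose, the force, the opening and the grip force at its end, in the units of the state.
- read_state(): the state, without advancing time (a new reading comes with each control period).
- get_image(name): name is "side" or "top" or "wrist"; returns a dict with "pixels" (384x512x3 uint8, red, green, blue), "mtx" (3x3 intrinsics, pixels), "k1" (the pictures are not rectified: a ray, as slopes to the right and down, at radius r is drawn at 1 + k1 r^2 times it, then the intrinsics apply), "R" (3x3) and "t" (3): a world point X has camera coordinates R X + t. Camera axes: x right, y down, z forward; pixel columns grow to the right and rows downward; lengths in mm; the calibration is good to about 2 mm. A picture is of the moment at which its call begins. There is no depth.
- finish_job(): hands the job in; it is judged then, once.
The state is a dict: "clock": time; "qpos": joint angles; "qd": joint speeds; "tau": joint torques, N m; "eef_pos": TCP position; "tool_rot": TCP orientation; "force": force on the tool from outside, world axes, zero at the start; "torque": the same for the moment, N m; "width": finger opening in mm; "gripper_force": force on a finger pad.
Only numpy, scipy, OpenCV 4.12 (cv2) and the standard library are available. Lean on these libraries where they do the work, as an engineer would, in place of code of your own. Each camera call takes 0.05 s, during which the arm holds its last target. There are 200 camera calls.

### The job

Take the charged battery pack off the sloped charger by pressing the charger's spring catch, then slide the pack up the rail of the work lamp beside it until the lamp's catch clicks up behind it. Let go of the pack, fully home and latched in the lamp, and leave the other things on the desk where they are.

Things in the scene. Friction and masses are not known exactly. Their poses are not given: they have to be found in the camera images.
- pack_grip (a point): Battery pack, dark plastic, 60 mm long (its x, the way it slides on), 92 wide (y), 70 tall (z), 0.26 to 0.46 kg; starts latched in the charger. This point: middle of its grip rib, a bar across the top, 16 mm thick (along x), 92 long (y), reaching 15 mm above and 15 mm below this point (to the case top). To be pinched along x, so tilted with the pack.
- pack: The pack's origin: centre of its underside, 55 mm below the grip point along the pack's z. Case 60x92 mm from z = 16 to 40 mm. Under it a neck 52 mm wide and a foot 72 mm wide, 60 long, 8 thick. The foot is open along its middle (32 mm wide) but for a cross-bar at the tail (x = -22 to -30 mm) that the catch holds. It goes on with its x up the slope, never reversed.
- charger_seat (a point): Charger: grey wedge dock fixed to the desk, 100 mm wide, its bay sloping down to the robot's right; low finned housing at its back (to z = 22 mm), no lamp head. Point: on the bay's floor, where the origin of a home pack lies. x: up the slope (36 deg above level), the way the pack slides on; y across; z normal to the floor. Dock spans x -90 to 71 mm; floor z = 0.
- charger_landing (a point): Point on the charger's floor 50 mm down the slope from its seat, same axes. With its origin here (within 4 mm along x) the pack is clear of the rail lips and can be lifted straight off along z. Lips hold the foot at x = -14 to 36 mm of the seat (underside z = 9.5, top 14 mm). An 8 mm ledge at the low end stops a loose pack at x = -54 mm of the seat.
- charger_catch (a joint): Spring catch of the charger: steel bar in the floor, 20 mm wide, 6 mm proud, flat from x = -30 to -60 mm of the seat, ramp on to -72. 0 = up; grows when pressed along -z; 0.006 m = flush with the floor, where it lets the pack go. Takes 5 to 7 N, up to 15 N while it holds the pack. The pack then jumps up to 12 mm down the slope and stays on the pressed catch.
- charger_catch_top (a point): Where to press the charger's catch: middle of its flat top, 6 mm above the floor and 22 mm down the slope from the tail of the home pack. Press along -z of the charger's seat until the fingers meet the floor.
- lamp_seat (a point): Work lamp: dock fixed to the desk with the same bay as the charger, empty at the start; behind the bay a flat lamp head on two arms (x = 60 to 84, z to 61 mm). Point and axes as for charger_seat: the pack is home when its origin lies here. 3 mm further up is a hard stop. One dock stands left, one right, 0.13 to 0.20 m apart; either may be the lamp.
- lamp_landing (a point): Point on the lamp's floor 50 mm down the slope from its seat, same axes. Here the pack (its origin, within 4 mm along x) can be set straight down between the side walls (75 mm apart, flared on top; foot 72 mm); then it slides 50 mm up under the lips. In the last 12 mm a sprung ejector pushes back, 5 N rising to 9 N; with friction about 10 to 20 N are needed.
- lamp_catch (a joint): Spring catch of the lamp, built like the charger's: 0 = up (before, and again once it has clicked behind the home pack), grows as the sliding pack rides over it, 0.0075 m at the bottom. If it does not click, the ejector pushes the let-go pack 12 mm back.
- torch: Bystander, to be left alone: small dark torch, 125 mm long, lying left of the docks.
- mug: Bystander, to be left alone: white mug, 91 mm tall, standing at the left.
- fuse_box_orange: Bystander, to be left alone: orange card box, 34x70x90 mm, standing left of the docks.
- battery_meter: Bystander, to be left alone: green battery meter, 64 mm tall, standing at the far left.

How it is judged:
By the outcome, as a careful person would: the job done as asked, in the order asked, and still so for the second after the job is handed in, with the robot touching nothing.
It also fails if it takes over 46 s, if anything falls off the work surface, if the arm or the gripper's body presses on something with over 40 N, if the wrist force passes 120 N, or if a joint passes its speed limit or range.

## Working session

There is one attempt and no reset: what is moved stays moved. The work goes in short steps, Python scripts to look and compute and a tool call to move; the robot and the scene stay as the last step left them, time stands still between calls to the robot, and variables do not carry over. Pictures are saved under pics/ and viewed, at most 10 in all, crops included, and the job is handed in when it is done.

Besides the shell and the picture viewer there is one more tool, called after "Call:" as a command line: name --argument value ..., lists and objects as JSON in quotes. send_rows: Moves the arm, as the interface text tells. Its arguments: {"type":"object","properties":{"series":{"type":"array","items":{"type":"object","properties":{"ax":{"type":"number"},"ay":{"type":"number"},"az":{"type":"number"},"dx":{"type":"number"},"dy":{"type":"number"},"dz":{"type":"number"},"hand":{"type":"number"}}}}},"required":["series"]}

```bash
mkdir -p pics; ls
python3 - <<'E'
from cell import *
import cv2,numpy as np
s=read_state();print(s)
for n in("side","top"):
    d=get_image(n);cv2.imwrite(f"pics/{n}0.png",d["pixels"][:,:,::-1]);print(n,d["mtx"],d["k1"],d["R"],d["t"],-np.array(d["R"]).T@d["t"])
a=cv2.imread("pics/side0.png");b=cv2.imread("pics/top0.png")
E
```

```text
pics
{'clock': 0.0, 'qpos': array([ 1.26419803,  0.62933254,  0.03846923,  1.51842117, -0.02700096,
        0.99629478, -0.01998037]), 'qd': array([-0.00050326, -0.00050935,  0.0003921 ,  0.00047343,  0.00018073,
        0.00016176, -0.00021886]), 'tau': array([ 2.27233586e-04, -5.63398933e+01,  1.22643001e+00, -1.93441808e+01,
        1.10843580e-02,  1.07665957e-02, -4.68893489e-06]), 'eef_pos': array([ 154.85661631, -630.57233644,  210.18143899]), 'tool_rot': array([-3.13965605e+00,  4.12120952e-05,  2.40794177e-01]), 'force': array([-0.27944505, -0.22752855, -0.51581779]), 'torque': array([-0.01673558,  0.0614893 ,  0.0392415 ]), 'gripper_force': 0.0, 'width': 85.22379262753964}
side [[359.68123791   0.         256.86871808]
 [  0.         359.68123791 191.75367403]
 [  0.           0.           1.        ]] -0.013402087140126005 [[ 0.97760884 -0.20905206  0.02404552]
 [-0.06892257 -0.42606561 -0.90206306]
 [ 0.19882311  0.88020755 -0.43093392]] [-462.49503146  191.17817239  651.66684037] [ 335.74929628 -588.83316631  464.40104528]
top [[422.48658692   0.         259.12473328]
 [  0.         422.48658692 189.95989689]
 [  0.           0.           1.        ]] -0.10804886967171058 [[-0.01085452 -0.99967164 -0.02321204]
 [-0.98284796  0.01493989 -0.18381157]
 [ 0.184098    0.02081872 -0.98268739]] [ 187.19496603  518.46441924 1014.44502132] [ 324.84630508  158.26825077 1096.52726801]
```

View pics/side0.png

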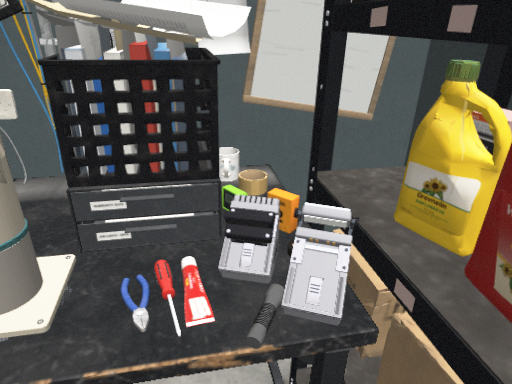

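View pics/top0.png

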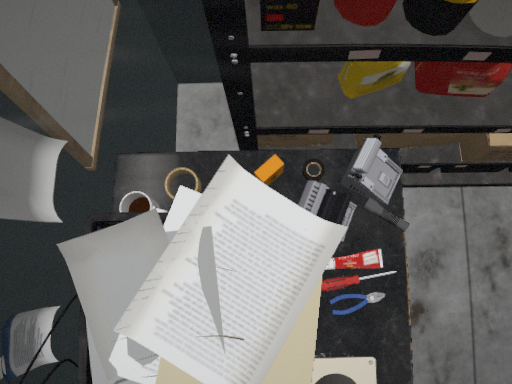

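The side view shows the charger with the dark pack at about (250,235) and the empty lamp at about (318,260). The torch is at (266,313), right in front of the docks. In the top view the lamp is at (375,170) and the charger, partly under paper, at (325,200). I'll enlarge both views.

Run:
```python
import cv2
a=cv2.imread("pics/side0.png")[180:330,205:365];cv2.imwrite("pics/s1.png",cv2.resize(a,None,fx=4,fy=4,interpolation=cv2.INTER_CUBIC)[:600])
b=cv2.imread("pics/top0.png")[130:250,280:420];cv2.imwrite("pics/t1.png",cv2.resize(b,None,fx=5,fy=5,interpolation=cv2.INTER_CUBIC))
```

```text
(no output)
```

View pics/s1.png

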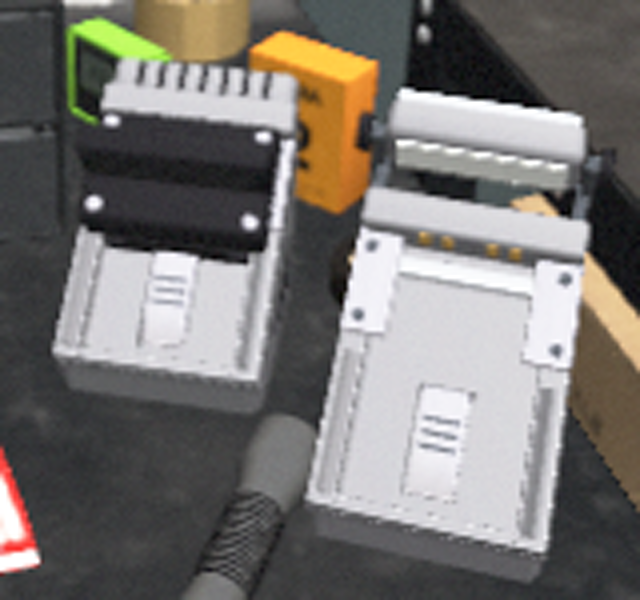

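View pics/t1.png

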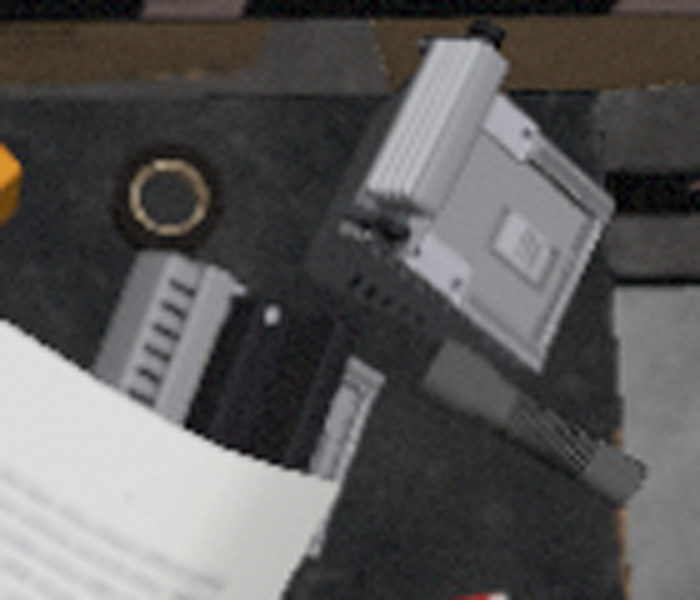

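Both docks are visible in detail. The lamp's low corners in the side crop are (308,498) and (548,552), and in the top crop (540,370) and (612,205). The lip screws are visible in both crops. I'll triangulate these.

```bash
cat > h.py <<'E'
import numpy as np,cv2
from scipy.spatial.transform import Rotation as Ro
from cell import *
def ray(d,uv):
    K=np.array(d["mtx"]);p=cv2.undistortPoints(np.array([[uv]],float),K,np.array([d["k1"],0,0,0.]))[0,0]
    R=np.array(d["R"]);v=R.T@[p[0],p[1],1];return -R.T@d["t"],v/np.linalg.norm(v)
def tri(rs):
    A=sum(np.eye(3)-np.outer(v,v) for c,v in rs);b=sum((np.eye(3)-np.outer(v,v))@c for c,v in rs)
    X=np.linalg.solve(A,b);return X,[round(float(np.linalg.norm((np.eye(3)-np.outer(v,v))@(X-c))),1) for c,v in rs]
def plane(r,z): c,v=r;return c+v*(z-c[2])/v[2]
def proj(d,X):
    p=np.array(d["R"])@X+d["t"];x=p[:2]/p[2];x=x*(1+d["k1"]*(x@x));K=np.array(d["mtx"]);return K[:2,:2]@x+K[:2,2]
def frame(yaw): # dock axes as columns
    return (Ro.from_euler('z',yaw)*Ro.from_euler('y',-np.deg2rad(36))).as_matrix()
E
python3 - <<'E'
from h import *
S=get_image("side");T=get_image("top")
s=lambda u,v:ray(S,((u+.5)/4-.5+205,(v+.5)/4-.5+180))
t=lambda u,v:ray(T,((u+.5)/5-.5+280,(v+.5)/5-.5+130))
P={'lowL':((308,498),(540,370)),'lowR':((548,552),(612,205)),'scLlow':((357,315),(457,283)),'scLup':((372,245),(415,250)),'scRup':((566,279),(530,132)),
'c_scRup':((265,137),(272,313)),'c_lowR':((262,380),(382,377))}
for k,(a,b) in P.items():
    X,e=tri([s(*a),t(*b)]);print(k,X.round(1),e)
for k,a in {'c_lowL':(55,352),'c_lowR':(262,380),'lowL':(308,498)}.items(): print(k,[plane(s(*a),z).round(1) for z in(10,20,30)])
E
```

```text
lowL [ 483.4 -146.5   34.8] [0.0, 0.0]
lowR [ 571.  -191.6   31.9] [1.2, 1.2]
scLlow [518.6 -93.4  86. ] [0.7, 0.7]
scLup [531.6 -69.3 105.5] [0.4, 0.4]
scRup [ 591.6 -127.6  118. ] [5.2, 5.2]
c_scRup [498.9   3.9 124.2] [0.1, 0.1]
c_lowR [482.5 -65.6  33.2] [1.2, 1.2]
c_lowL [array([393.7,   3. ,  10. ]), array([392.4, -10. ,  20. ]), array([391.1, -23. ,  30. ])]
c_lowR [array([491.7, -37.4,  10. ]), array([488.3, -49.6,  20. ]), array([484.8, -61.7,  30. ])]
lowL [array([ 492., -121.,   10.]), array([ 488.6, -131.3,   20. ]), array([ 485.1, -141.6,   30. ])]
```

```bash
cat >> h.py <<'E'
def toolR(F,lean=0): # tool y=-x_s, tool z=-z_s ; lean about tool x
    return np.c_[-F[:,1],-F[:,0],-F[:,2]]@Ro.from_euler('x',lean).as_matrix()
def move(p,Rt,s=None):
    s=s or read_state();R0=Ro.from_euler('xyz',s["tool_rot"]).as_matrix()
    d=R0.T@(np.array(p)-s["eef_pos"])/10;a=Ro.from_matrix(R0.T@Rt).as_rotvec()
    print("d cm",d.round(2),"a",a.round(4))
E
python3 - <<'E'
from h import *
move([450,-190,300],toolR(frame(np.deg2rad(65))))
E
```

```text
d cm [ 39.17 -35.79  -8.9 ] a [0.6026 0.213  0.6542]
```

Call:
send_rows --series '[{"dx": 19, "dy": -18, "dz": -8.9, "ax": 0.3, "ay": 0.1, "az": 0.32}, {"dx": 39.17, "dy": -35.8, "dz": -8.9, "ax": 0.6026, "ay": 0.213, "az": 0.6542}, {"dx": 39.17, "dy": -35.8, "dz": -8.9, "ax": 0.6026, "ay": 0.213, "az": 0.6542}, {"dx": 39.17, "dy": -35.8, "dz": -8.9, "ax": 0.6026, "ay": 0.213, "az": 0.6542}, {"dx": 39.17, "dy": -35.8, "dz": -8.9, "ax": 0.6026, "ay": 0.213, "az": 0.6542}, {"dx": 39.17, "dy": -35.8, "dz": -8.9, "ax": 0.6026, "ay": 0.213, "az": 0.6542}, {"dx": 39.17, "dy": -35.8, "dz": -8.9, "ax": 0.6026, "ay": 0.213, "az": 0.6542}, {"dx": 39.17, "dy": -35.8, "dz": -8.9, "ax": 0.6026, "ay": 0.213, "az": 0.6542}, {"dx": 39.17, "dy": -35.8, "dz": -8.9, "ax": 0.6026, "ay": 0.213, "az": 0.6542}, {"dx": 39.17, "dy": -35.8, "dz": -8.9, "ax": 0.6026, "ay": 0.213, "az": 0.6542}]'

```text
invalid input at $.series[0]: expected keys ax, ay, az, dx, dy, dz, hand
```

Call:
send_rows --series '[{"dx": 0}, {"dx": 0}, {"dx": 0}, {"dx": 0}, {"dx": 0}]'

```text
invalid input at $.series[0]: expected keys ax, ay, az, dx, dy, dz, hand
```

Call:
send_rows --series '[{"dx": 19, "dy": -18, "dz": -8.9, "ax": 0.3, "ay": 0.1, "az": 0.32, "hand": 0}, {"dx": 39.17, "dy": -35.8, "dz": -8.9, "ax": 0.6026, "ay": 0.213, "az": 0.6542, "hand": 0}, {"dx": 39.17, "dy": -35.8, "dz": -8.9, "ax": 0.6026, "ay": 0.213, "az": 0.6542, "hand": 0}, {"dx": 39.17, "dy": -35.8, "dz": -8.9, "ax": 0.6026, "ay": 0.213, "az": 0.6542, "hand": 0}, {"dx": 39.17, "dy": -35.8, "dz": -8.9, "ax": 0.6026, "ay": 0.213, "az": 0.6542, "hand": 0}, {"dx": 39.17, "dy": -35.8, "dz": -8.9, "ax": 0.6026, "ay": 0.213, "az": 0.6542, "hand": 0}, {"dx": 39.17, "dy": -35.8, "dz": -8.9, "ax": 0.6026, "ay": 0.213, "az": 0.6542, "hand": 0}, {"dx": 39.17, "dy": -35.8, "dz": -8.9, "ax": 0.6026, "ay": 0.213, "az": 0.6542, "hand": 0}, {"dx": 39.17, "dy": -35.8, "dz": -8.9, "ax": 0.6026, "ay": 0.213, "az": 0.6542, "hand": 0}, {"dx": 39.17, "dy": -35.8, "dz": -8.9, "ax": 0.6026, "ay": 0.213, "az": 0.6542, "hand": 0}]'

```text
clock: 1.2
eef_pos: [429.5, -220.4, 294.5]
tool_rot: [-2.514, -0.001, -0.437]
force: [2.2, 0.0, -0.4]
width: 85.7
gripper_force: 0.0
```

Call:
send_rows --series '[{"dx": 0, "dy": 0, "dz": 0, "ax": 0, "ay": 0, "az": 0, "hand": 1}, {"dx": 0, "dy": 0, "dz": 0, "ax": 0, "ay": 0, "az": 0, "hand": 1}, {"dx": 0, "dy": 0, "dz": 0, "ax": 0, "ay": 0, "az": 0, "hand": 1}, {"dx": 0, "dy": 0, "dz": 0, "ax": 0, "ay": 0, "az": 0, "hand": 1}]'

```text
clock: 1.6
eef_pos: [428.0, -223.7, 293.9]
tool_rot: [-2.515, -0.0, -0.439]
force: [-0.0, -0.3, -0.1]
width: 28.1
gripper_force: 0.0
```

Run:
```python
from h import *
print(read_state()["eef_pos"],read_state()["tool_rot"])
d=get_image("wrist");print(d["mtx"][0],d["k1"],-np.array(d["R"]).T@d["t"])
np.savez("w1.npz",**d);cv2.imwrite("pics/w1.png",cv2.resize(d["pixels"][:,:,::-1],(800,600),interpolation=cv2.INTER_CUBIC))
```

```text
[ 427.97262076 -223.67337219  293.86196235] [-2.51502194e+00 -1.30751621e-04 -4.39308406e-01]
[311.66651863   0.         257.81151469] 0.012263515239126253 [ 455.87949316 -342.63675519  426.40218261]
```

View pics/w1.png

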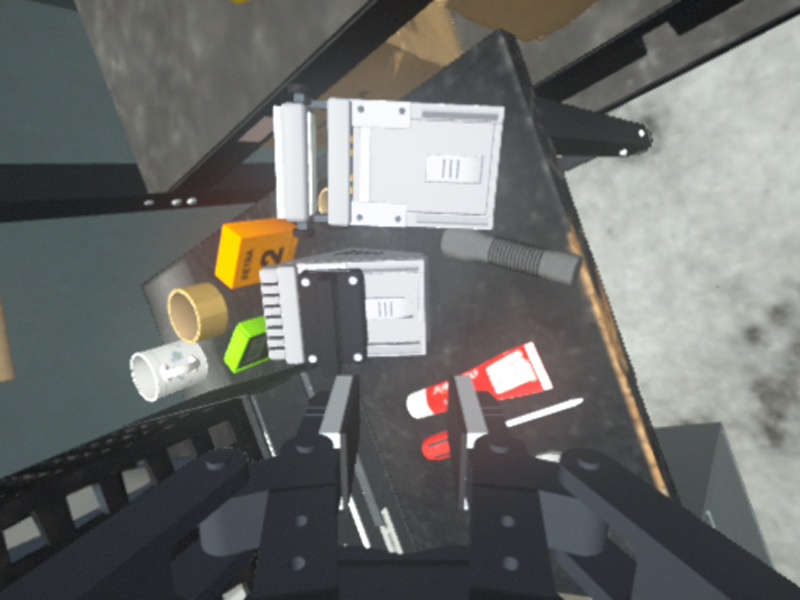

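The wrist view shows the lamp's low corners at (503,108) and (494,229), and the charger's at (425,257) and (427,355). The white dots on the pack are at (305,281), (352,280), (312,358) and (358,356). Next I triangulate these against the side view.

```bash
cat > fit.py <<'E'
from h import *
S=get_image("side");W=dict(np.load("w1.npz"))
s=lambda u,v:ray(S,((u+.5)/4-.5+205,(v+.5)/4-.5+180))
w=lambda u,v:ray(W,((u+.5)/1.5625-.5,(v+.5)/1.5625-.5))
P={'lampLowL':((308,498),(494,229)),'lampLowR':((548,552),(503,108)),'scLlow':((357,315),(398,218)),'scLup':((372,245),(358,218)),'scRup':((566,279),(360,110)),'scRlow':((556,350),(402,110)),
'chLowL':((55,352),(427,355)),'chLowR':((262,380),(425,258)),'pkUL':((112,121),(312,358)),'pkUR':((263,137),(305,281)),'pkLL':((93,203),(358,356)),'pkLR':((250,222),(352,280))}
X={}
for k,(a,b) in P.items():
    X[k],e=tri([s(*a),w(*b)]);print(k,X[k].round(1),e)
def dock(yaw,L,R):
    F=frame(yaw);return F,(X[L]+X[R])/2-F@[-90,0,8]
for n,L,R,q in(('lamp','lampLowL','lampLowR',['scLlow','scLup','scRup','scRlow']),('ch','chLowL','chLowR',['pkUL','pkUR','pkLL','pkLR'])):
    v=X[L]-X[R];y1=np.arctan2(-v[0],v[1]);print(n,'len',np.linalg.norm(v),'yaw',np.rad2deg(y1))
    A,B,C,D=[X[k] for k in q]
    F,se=dock(y1,L,R);print('seat',se.round(1))
    for k in q: print(k,(F.T@(X[k]-se)).round(1))
E
python3 fit.py
```

```text
lampLowL [ 481.8 -151.8   39.8] [0.1, 0.1]
lampLowR [ 571.  -192.    32.7] [0.8, 0.8]
scLlow [518.8 -92.5  85. ] [0.6, 0.6]
scLup [531.8 -66.5 103.8] [0.4, 0.4]
scRup [ 607.8 -108.2  104.2] [0.3, 0.3]
scRlow [ 594.2 -134.7   87.4] [0.4, 0.4]
chLowL [389.8 -35.   39.4] [0.2, 0.2]
chLowR [481.5 -73.8  39.9] [0.1, 0.1]
pkUL [428.2  34.  123.2] [0.1, 0.1]
pkUR [498.5   4.6 123.5] [0.5, 0.5]
pkLL [414.3   0.9  96.9] [0.6, 0.6]
pkLR [484.9 -26.6  96.1] [0.0, 0.0]
lamp len 98.14013792338166 yaw 65.73471139753057
seat [ 558.3 -101.2   82.7]
scLlow [-5.4 39.5  6.7]
scLup [29.2 38.4  4.8]
scRup [ 23.9 -48.    9.1]
scRlow [-10.  -46.5  13. ]
ch len 99.55861959250088 yaw 67.08071186192727
seat [465.8  17.   86.1]
pkUL [22.7 41.3 29.4]
pkUR [ 23.1 -34.9  29.5]
pkLL [-21.9  41.3  29.2]
pkLR [-20.6 -34.6  27.4]
```

```bash
cat >> h.py <<'E'
FC=frame(np.deg2rad(67.4));C=np.array([465.5,24.9,77.6])
FL=frame(np.deg2rad(62.));L=np.array([562.8,-101,77.4])
def rel(F,S):
    s=read_state();R=Ro.from_euler('xyz',s["tool_rot"]).as_matrix()
    print("tcp in dock",(F.T@(s["eef_pos"]-S)).round(1),"rot err",Ro.from_matrix(toolR(F).T@R).as_rotvec().round(3),"F",(F.T@s["force"]).round(1),"w",round(s["width"],1),"t",s["clock"])
E
python3 -c "
from h import *
move(C+FC@[-58,0,40],toolR(FC))"
```

```text
d cm [-6.85 -0.99 27.64] a [ 0.0013 -0.0261 -0.0358]
```

Call:
send_rows --series '[{"dx": -4, "dy": -0.6, "dz": 4, "ax": 0, "ay": -0.02, "az": -0.03, "hand": 1}, {"dx": -6.85, "dy": -1.0, "dz": 8, "ax": 0, "ay": -0.026, "az": -0.036, "hand": 1}, {"dx": -6.85, "dy": -1.0, "dz": 12, "ax": 0, "ay": -0.026, "az": -0.036, "hand": 1}, {"dx": -6.85, "dy": -1.0, "dz": 16, "ax": 0, "ay": -0.026, "az": -0.036, "hand": 1}, {"dx": -6.85, "dy": -1.0, "dz": 20, "ax": 0, "ay": -0.026, "az": -0.036, "hand": 1}, {"dx": -6.85, "dy": -1.0, "dz": 24, "ax": 0, "ay": -0.026, "az": -0.036, "hand": 1}, {"dx": -6.85, "dy": -1.0, "dz": 27, "ax": 0, "ay": -0.026, "az": -0.036, "hand": 1}, {"dx": -6.85, "dy": -1.0, "dz": 27.6, "ax": 0, "ay": -0.026, "az": -0.036, "hand": 1}, {"dx": -6.85, "dy": -1.0, "dz": 27.6, "ax": 0, "ay": -0.026, "az": -0.036, "hand": 1}, {"dx": -6.85, "dy": -1.0, "dz": 27.6, "ax": 0, "ay": -0.026, "az": -0.036, "hand": 1}]'

```text
clock: 2.7
eef_pos: [439.0, -40.6, 77.2]
tool_rot: [-2.515, -0.002, -0.394]
force: [0.3, -0.5, -0.1]
width: 0.3
gripper_force: 0.0
```

Run:
```python
from h import *
rel(FC,C)
move(C+FC@[-58,0,10],toolR(FC))
d=get_image("wrist");np.savez("w2.npz",**d);cv2.imwrite("pics/w2.png",cv2.resize(d["pixels"][:,:,::-1],(800,600),interpolation=cv2.INTER_CUBIC))
```

```text
tcp in dock [-57.4  -0.7  41.2] rot err [-0.002  0.001 -0.002] F [-0.4 -0.5  0.1] w 0.3 t 2.7
d cm [-0.08  0.05  3.12] a [ 0.0018 -0.0015  0.0017]
```

View pics/w2.png

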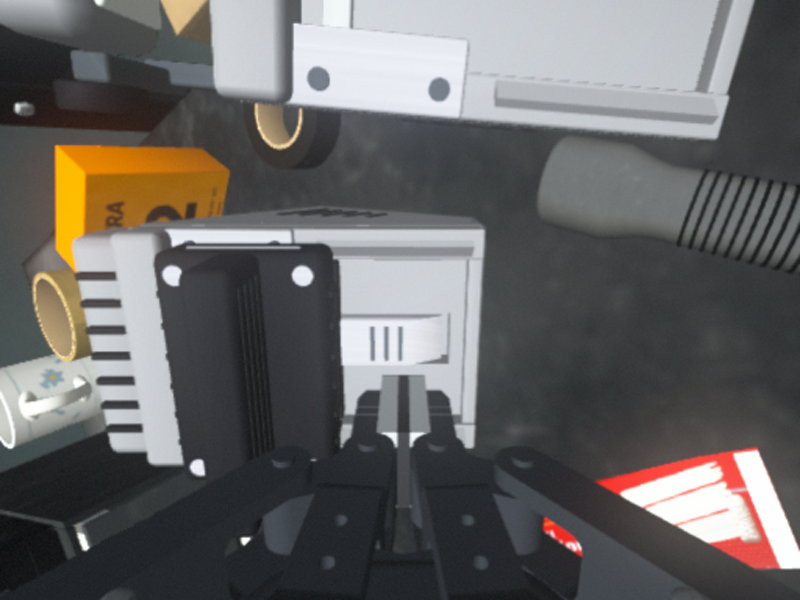

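The wrist view shows the catch around (390,340), with its end at about x=448 and edges at rows 314 and 364. The pack's dots are at (172,275), (302,275) and (197,467). I'll check the predicted positions against these.

Run:
```python
from h import *
W=dict(np.load("w2.npz"))
pr=lambda p:(proj(W,C+FC@p)+.5)*1.5625-.5
for p in([-51,10,6],[-51,-10,6],[-72,10,0],[-72,-10,0],[22,-38,40],[-22,-38,40],[22,38,40],[-90,-50,8]):print(p,pr(np.array(p,float)).round(0))
prl=lambda p:(proj(W,L+FL@p)+.5)*1.5625-.5
for p in([27,43,14],[-5,43,14],[-90,50,8]):print('L',p,prl(np.array(p,float)).round(0))
```

```text
[-51, 10, 6] [389. 364.]
[-51, -10, 6] [389. 321.]
[-72, 10, 0] [435. 359.]
[-72, -10, 0] [436. 317.]
[22, -38, 40] [174. 275.]
[-22, -38, 40] [302. 275.]
[22, 38, 40] [200. 465.]
[-90, -50, 8] [485. 228.]
L [27, 43, 14] [319.  82.]
L [-5, 43, 14] [434.  92.]
L [-90, 50, 8] [715. 143.]
```

Call:
send_rows --series '[{"dx": 0, "dy": 0.05, "dz": 1.5, "ax": 0, "ay": 0, "az": 0, "hand": 1}, {"dx": 0, "dy": 0.05, "dz": 2.6, "ax": 0, "ay": 0, "az": 0, "hand": 1}, {"dx": 0, "dy": 0.05, "dz": 3.1, "ax": 0, "ay": 0, "az": 0, "hand": 1}, {"dx": 0, "dy": 0.05, "dz": 3.5, "ax": 0, "ay": 0, "az": 0, "hand": 1}, {"dx": 0, "dy": 0.05, "dz": 3.7, "ax": 0, "ay": 0, "az": 0, "hand": 1}, {"dx": 0, "dy": 0.05, "dz": 3.8, "ax": 0, "ay": 0, "az": 0, "hand": 1}, {"dx": 0, "dy": 0.05, "dz": 3.9, "ax": 0, "ay": 0, "az": 0, "hand": 1}, {"dx": 0, "dy": 0.05, "dz": 3.9, "ax": 0, "ay": 0, "az": 0, "hand": 1}]'

```text
clock: 3.55
eef_pos: [447.3, -18.3, 44.9]
tool_rot: [-2.515, -0.001, -0.392]
force: [-0.7, -0.1, -0.4]
width: 0.2
gripper_force: 0.0
```

```bash
python3 -c "
from h import *
rel(FC,C)"
```

```text
tcp in dock [-57.2   0.2   1.1] rot err [-0.001 -0.001 -0.003] F [-0.5  0.6 -0.1] w 0.2 t 3.55
```

Call:
send_rows --series '[{"dx": 0, "dy": 0, "dz": 0.1, "ax": 0, "ay": 0, "az": 0, "hand": 1}, {"dx": 0, "dy": 0, "dz": 0.2, "ax": 0, "ay": 0, "az": 0, "hand": 1}, {"dx": 0, "dy": 0, "dz": 0.3, "ax": 0, "ay": 0, "az": 0, "hand": 1}, {"dx": 0, "dy": 0, "dz": 0.3, "ax": 0, "ay": 0, "az": 0, "hand": 1}]'

```text
clock: 3.95
eef_pos: [447.9, -16.4, 42.3]
tool_rot: [-2.514, -0.001, -0.392]
force: [0.0, -0.0, 0.6]
width: 0.4
gripper_force: 0.0
```

Run:
```python
from h import *
rel(FC,C)
d=get_image("wrist");s=get_image("side")
a=cv2.resize(d["pixels"][100:330,80:350,::-1],(480,409),interpolation=cv2.INTER_CUBIC)
b=cv2.resize(s["pixels"][190:290,210:290,::-1],(320,409),interpolation=cv2.INTER_CUBIC)
cv2.imwrite("pics/w3.png",np.hstack([a,b]))
```

```text
tcp in dock [-57.1   0.3  -2.1] rot err [-0.001 -0.001 -0.002] F [ 0.4 -0.   0.5] w 0.4 t 3.95
```

View pics/w3.png

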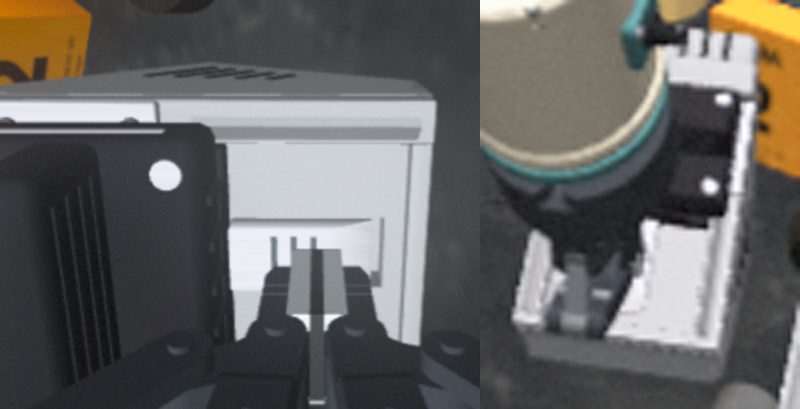

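The fingers are centred over the catch and not yet touching it. I'll keep going down slowly.

Call:
send_rows --series '[{"dx": 0, "dy": 0, "dz": 0.1, "ax": 0, "ay": 0, "az": 0, "hand": 1}, {"dx": 0, "dy": 0, "dz": 0.2, "ax": 0, "ay": 0, "az": 0, "hand": 1}, {"dx": 0, "dy": 0, "dz": 0.3, "ax": 0, "ay": 0, "az": 0, "hand": 1}, {"dx": 0, "dy": 0, "dz": 0.3, "ax": 0, "ay": 0, "az": 0, "hand": 1}]'

```text
clock: 4.45
eef_pos: [448.6, -14.8, 39.9]
tool_rot: [-2.514, -0.001, -0.392]
force: [-0.7, 0.7, 0.6]
width: -0.1
gripper_force: 0.0
```

```bash
python3 -c "
from h import *
rel(FC,C)"
```

```text
tcp in dock [-57.1   0.4  -5.1] rot err [-0.001 -0.001 -0.002] F [0.7 0.9 0.2] w -0.1 t 4.45
```

Run:
```python
from h import *
d=get_image("wrist");s=get_image("side");p=read_state()["eef_pos"]
print("tcp proj wrist",proj(d,p),"side",proj(s,p), "cam rel tool",Ro.from_euler('xyz',read_state()["tool_rot"]).as_matrix().T@(-d["R"].T@d["t"]-p))
for q in([-60,10,6],[-60,-10,6],[-60,-10,0],[-72,0,0],[-90,50,8],[-90,-50,8],[-22,-38,40]): print(q,"side",proj(s,C+FC@q).round(1),"wrist",proj(d,C+FC@q).round(1))
a=cv2.resize(d["pixels"][150:300,180:330,::-1],(400,400),interpolation=cv2.INTER_CUBIC)
b=cv2.resize(s["pixels"][220:290,210:280,::-1],(400,400),interpolation=cv2.INTER_CUBIC)
cv2.imwrite("pics/w4.png",np.hstack([a,b]))
```

```text
tcp proj wrist [258.1668437  239.93511173] side [246.82609235 257.82752481] cam rel tool [ 7.58076559e+01 -1.05624882e-01 -1.63465595e+02]
[-60, 10, 6] side [241.1 256.8] wrist [263.4 264.8]
[-60, -10, 6] side [251.1 258.1] wrist [263.7 231. ]
[-60, -10, 0] side [251.4 259.1] wrist [263.5 226.7]
[-72, 0, 0] side [245.3 264.3] wrist [284.9 243.4]
[-90, 50, 8] side [217.8 268.6] wrist [314.7 328.5]
[-90, -50, 8] side [269.2 275.7] wrist [326.4 156.7]
[-22, -38, 40] side [267.2 235.1] wrist [170.4 199.8]
```

View pics/w4.png

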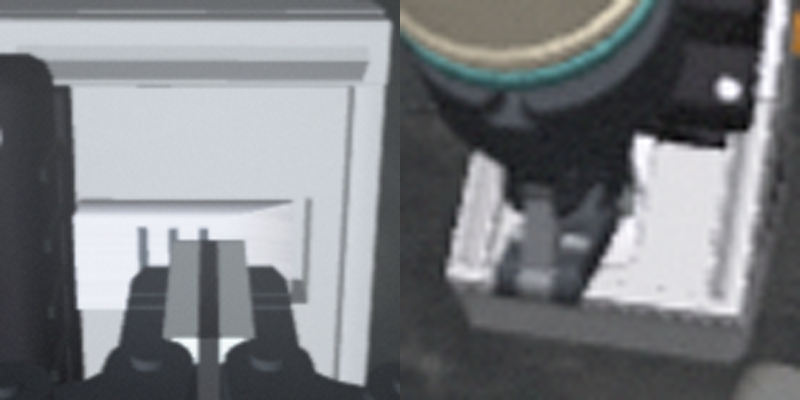

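Run:
```python
from h import *
d=get_image("wrist");s=get_image("side");st=read_state();p=st["eef_pos"];R=Ro.from_euler('xyz',st["tool_rot"]).as_matrix()
for a,b in(((258,240),(234.5,270)),((258,240),(234.5,253)),((258,276),(234.5,270))):
    X,e=tri([ray(d,a),ray(s,b)]);print(X.round(1),e,"tool",(R.T@(X-p)).round(1))
for q in([11,0,0],[-11,0,0],[0,7,0],[0,0,-19],[11,0,-19],[11,0,-40],[-11,10,-40]):print(q,"wrist",proj(d,p+R@q).round(1),"side",proj(s,p+R@q).round(1))
# colour at predicted visible catch ridge lines in wrist (3 marks)
# triangulate charger catch from w2 & original side picture
S=s;W=dict(np.load("w2.npz"));W1=dict(np.load("w1.npz"))
f=lambda u,v:ray(S,((u+.5)/4-.5+205,(v+.5)/4-.5+180))
w=lambda u,v:ray(W,((u+.5)/1.5625-.5,(v+.5)/1.5625-.5))
w1=lambda u,v:ray(W1,((u+.5)/1.5625-.5,(v+.5)/1.5625-.5))
for nm,rs in(('marks',[f(170,291),w(387,343),w1(385,309)]),('endR',[f(184,345),w(448,316)]),('endL',[f(140,340),w(446,364)])):
    X,e=tri(rs);print(nm,X.round(1),e,(FC.T@(X-C)).round(1))
for nm,rs in(('Lmarks',[f(440,434),w1(451,168)]),):
    X,e=tri(rs);print(nm,X.round(1),e,(FL.T@(X-L)).round(1))
```

```text
[432.   46.5 -32.1] [2.3, 2.3] tool [-38.9   1.5  87.9]
[435.9  12.2  23.6] [11.6, 11.6] tool [-22.1  -6.8  25.2]
[422.3   6.3  11.1] [11.8, 11.8] tool [-32.5   9.2  29. ]
[11, 0, 0] wrist [258.1 222. ] side [252.3 258.5]
[-11, 0, 0] wrist [258.1 257.2] side [241.4 257.1]
[0, 7, 0] wrist [270.3 240. ] side [246.2 261.2]
[0, 0, -19] wrist [258.1 255.6] side [245.7 254.6]
[11, 0, -19] wrist [258.1 236. ] side [251.3 255.3]
[11, 0, -40] wrist [258.1 255.7] side [250.2 251.7]
[-11, 10, -40] wrist [279.8 298.8] side [237.8 255.3]
marks [448.5 -16.5  54.2] [0.3, 0.3, 0.5] [-50.   -0.2   7.4]
endR [451.5 -41.   39.1] [0.4, 0.4] [-76.2 -12.4   7.8]
endL [431.3 -32.   38.4] [0.0, 0.0] [-76.2   9.7   6.9]
Lmarks [ 542.3 -141.    55.2] [0.1, 0.1] [-49.4  -0.7   8.5]
```

The catch triangulates to where I expected it. In the wrist image the finger ends look about 20 mm behind the reported TCP, which fits with feeling no force yet. I'll keep feeling downward.

Call:
send_rows --series '[{"dx": 0, "dy": 0, "dz": 0.1, "ax": 0, "ay": 0, "az": 0, "hand": 1}, {"dx": 0, "dy": 0, "dz": 0.2, "ax": 0, "ay": 0, "az": 0, "hand": 1}, {"dx": 0, "dy": 0, "dz": 0.3, "ax": 0, "ay": 0, "az": 0, "hand": 1}, {"dx": 0, "dy": 0, "dz": 0.4, "ax": 0, "ay": 0, "az": 0, "hand": 1}, {"dx": 0, "dy": 0, "dz": 0.4, "ax": 0, "ay": 0, "az": 0, "hand": 1}]'

```text
clock: 5.15
eef_pos: [449.5, -12.6, 36.7]
tool_rot: [-2.514, -0.001, -0.392]
force: [0.0, -0.6, -0.6]
width: 0.3
gripper_force: 0.0
```

```bash
python3 -c "
from h import *
rel(FC,C)"
```

```text
tcp in dock [-57.1   0.3  -9.1] rot err [-0.001 -0.001 -0.002] F [-0.8 -0.2 -0.2] w 0.3 t 5.15
```

Call:
send_rows --series '[{"dx": 0, "dy": 0, "dz": 0.1, "ax": 0, "ay": 0, "az": 0, "hand": 1}, {"dx": 0, "dy": 0, "dz": 0.2, "ax": 0, "ay": 0, "az": 0, "hand": 1}, {"dx": 0, "dy": 0, "dz": 0.3, "ax": 0, "ay": 0, "az": 0, "hand": 1}, {"dx": 0, "dy": 0, "dz": 0.4, "ax": 0, "ay": 0, "az": 0, "hand": 1}, {"dx": 0, "dy": 0, "dz": 0.4, "ax": 0, "ay": 0, "az": 0, "hand": 1}]'

```text
clock: 5.65
eef_pos: [451.2, -11.8, 34.4]
tool_rot: [-2.514, 0.001, -0.39]
force: [-0.1, -0.3, 0.1]
width: -0.4
gripper_force: 0.0
```

```bash
python3 -c "
from h import *
rel(FC,C)"
```

```text
tcp in dock [-57.2  -0.8 -11.8] rot err [-0.001 -0.003 -0.003] F [-0.2  0.   0.3] w -0.4 t 5.65
```

Run:
```python
from h import *
s=read_state();print(s["qpos"].round(3),s["tau"].round(1),s["torque"].round(2))
d=get_image("wrist");W=dict(np.load("w2.npz"))
# pack dots now: bright blobs predicted at
for q in([22,-38,40],[-22,-38,40]):
    u=proj(d,C+FC@q);x,y=u.round().astype(int);g=cv2.cvtColor(d["pixels"],cv2.COLOR_RGB2GRAY)[y-12:y+13,x-16:x+17]
    m=cv2.moments((g>180).astype(np.uint8),True);print(q,u.round(1),m['m00'],[x-16+m['m10']/(m['m00']+1e-6),y-12+m['m01']/(m['m00']+1e-6)])
s_=get_image("side")
a=cv2.resize(d["pixels"][:,:,::-1],(480,360),interpolation=cv2.INTER_CUBIC)
b=cv2.resize(s_["pixels"][130:310,60:300,::-1],(480,360),interpolation=cv2.INTER_CUBIC)
c=cv2.resize(s_["pixels"][200:290,200:280,::-1],(320,360),interpolation=cv2.INTER_CUBIC)
cv2.imwrite("pics/w5.png",np.hstack([b,c]))
```

```text
[ 0.829  0.888 -0.552  2.268 -1.099  0.233 -0.42 ] [ -0.  -46.   -8.3  -1.2  -0.3   2.5  -0. ] [-0.55  0.24 -0.05]
[22, -38, 40] [ 48.2 208. ] 150.0 [np.float64(43.626666589155555), np.float64(206.5866665960889)]
[-22, -38, 40] [165.5 208.4] 253.0 [np.float64(165.46640309697074), np.float64(209.14229243817275)]
```

View pics/w5.png

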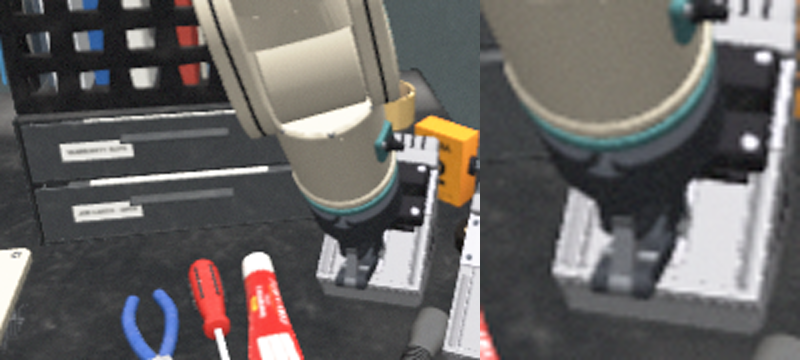

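Run:
```python
from h import *
d=get_image("wrist");s=get_image("side");st=read_state();p=st["eef_pos"];R=Ro.from_euler('xyz',st["tool_rot"]).as_matrix()
c=-d["R"].T@d["t"]
print("cam axes in tool (rows right,down,fwd)\n",(d["R"]@R).round(3))
for q in([0,0,0],[11,0,0],[11,0,-10],[11,0,-20],[-11,0,-20]): print(q,"depth",(d["R"]@(p+R@q)+d["t"]).round(1))
# side ray of lowest finger/shadow point on the floor plane of the dock
c,v=ray(s,(236,272));n=FC[:,2]
for z in(0,6,20): k=(z-n@(c-C))/(n@v);print(z,(FC.T@(c+k*v-C)).round(1))
print("tcp side",proj(s,p),[proj(s,p+R@np.array(q)).round(1) for q in([0,0,-24],[0,14,-24],[11,14,-24],[-11,14,-24])])
```

```text
cam axes in tool (rows right,down,fwd)
 [[ 0.001  1.     0.001]
 [-0.956  0.001 -0.294]
 [-0.294 -0.001  0.956]]
[0, 0, 0] depth [  0.2  24.4 178.6]
[11, 0, 0] depth [  0.2  13.9 175.4]
[11, 0, -10] depth [  0.2  16.9 165.8]
[11, 0, -20] depth [  0.2  19.8 156.3]
[-11, 0, -20] depth [1.000e-01 4.080e+01 1.627e+02]
0 [-89.5  15.3  -0. ]
6 [-91.1  14.1   6. ]
20 [-94.9  11.4  20. ]
tcp side [247.70936771 259.03965459] [array([246.4, 255.1]), array([245.1, 262. ]), array([250.8, 262.8]), array([239.5, 261.3])]
```

The hand isn't touching anything: joints 5 and 6 are at their range limits. If I lean the hand back down the slope, joint 6 is freed and the body moves away from the pack. I'll rise a little and apply the lean.

```bash
python3 -c "
from h import *
move(C+FC@[-48,0,-5],toolR(FC,.25))"
```

```text
d cm [-0.08 -0.92 -0.67] a [0.2508 0.0035 0.0022]
```

Call:
send_rows --series '[{"dx": 0, "dy": -0.3, "dz": -0.6, "ax": 0.1, "ay": 0, "az": 0, "hand": 1}, {"dx": 0, "dy": -0.9, "dz": -0.7, "ax": 0.25, "ay": 0, "az": 0, "hand": 1}, {"dx": 0, "dy": -0.9, "dz": -0.7, "ax": 0.25, "ay": 0, "az": 0, "hand": 1}, {"dx": 0, "dy": -0.9, "dz": -0.7, "ax": 0.25, "ay": 0, "az": 0, "hand": 1}]'

```text
clock: 6.25
eef_pos: [452.1, -8.9, 45.1]
tool_rot: [-2.265, 0.003, -0.392]
force: [-0.5, -0.2, 0.0]
width: -0.3
gripper_force: 0.0
```

```bash
python3 -c "
from h import *
rel(FC,C);s=read_state();print(s['qpos'].round(3))
for z in (-15,-22): move(C+FC@[-48,0,z],toolR(FC,.25))"
```

```text
tcp in dock [-48.5  -0.6  -4.9] rot err [ 0.249 -0.004  0.   ] F [-0.3  0.4  0.2] w -0.3 t 6.25
[ 1.015  1.033 -0.61   2.224 -1.043  0.389 -0.306]
d cm [-0.05  0.2   0.99] a [ 0.0014  0.0036 -0.0009]
d cm [-0.05  0.37  1.67] a [ 0.0014  0.0036 -0.0009]
```

Call:
send_rows --series '[{"dx": -0.05, "dy": 0.05, "dz": 0.25, "ax": 0, "ay": 0, "az": 0, "hand": 1}, {"dx": -0.05, "dy": 0.1, "dz": 0.5, "ax": 0, "ay": 0, "az": 0, "hand": 1}, {"dx": -0.05, "dy": 0.15, "dz": 0.75, "ax": 0, "ay": 0, "az": 0, "hand": 1}, {"dx": -0.05, "dy": 0.2, "dz": 1.0, "ax": 0, "ay": 0, "az": 0, "hand": 1}, {"dx": -0.05, "dy": 0.2, "dz": 1.0, "ax": 0, "ay": 0, "az": 0, "hand": 1}]'

```text
clock: 6.75
eef_pos: [454.5, -1.9, 38.5]
tool_rot: [-2.264, -0.0, -0.389]
force: [-1.2, -2.2, 5.3]
width: 0.1
gripper_force: 2.9
```

```bash
python3 -c "
from h import *
rel(FC,C);s=read_state();print(s['qpos'].round(3))
for z in (-22,-26): move(C+FC@[-48,0,z],toolR(FC,.25))"
```

```text
tcp in dock [-46.4  -0.2 -14.6] rot err [ 0.25  -0.004 -0.004] F [1.1 0.3 5.8] w 0.1 t 6.75
[ 1.02   1.061 -0.642  2.227 -1.05   0.349 -0.297]
d cm [-0.02  0.34  0.68] a [0.0004 0.0042 0.0037]
d cm [-0.02  0.44  1.06] a [0.0004 0.0042 0.0037]
```

Contact with the catch at 5.8 N. I'll press on.

Call:
send_rows --series '[{"dx": 0, "dy": 0.1, "dz": 0.15, "ax": 0, "ay": 0, "az": 0, "hand": 1}, {"dx": 0, "dy": 0.15, "dz": 0.3, "ax": 0, "ay": 0, "az": 0, "hand": 1}, {"dx": 0, "dy": 0.2, "dz": 0.45, "ax": 0, "ay": 0, "az": 0, "hand": 1}, {"dx": 0, "dy": 0.25, "dz": 0.55, "ax": 0, "ay": 0, "az": 0, "hand": 1}, {"dx": 0, "dy": 0.25, "dz": 0.55, "ax": 0, "ay": 0, "az": 0, "hand": 1}]'

```text
clock: 7.25
eef_pos: [455.6, 0.0, 33.5]
tool_rot: [-2.263, -0.001, -0.39]
force: [-3.6, -7.8, 12.0]
width: -0.0
gripper_force: 8.6
```

```bash
cat >> h.py <<'E'
def dots(F,S,dx,zz=40,rad=14,thr=170):
    d=get_image("wrist");g=cv2.cvtColor(d["pixels"],cv2.COLOR_RGB2GRAY);n=F[:,2]
    m=cv2.connectedComponentsWithStats((g>thr).astype(np.uint8))
    for i in range(1,m[0]):
        if 25<m[2][i,4]<900:
            c,v=ray(d,m[3][i]);k=(zz-n@(c-S))/(n@v);q=F.T@(c+k*v-S)
            if abs(abs(q[1])-38)<6 and -110<q[0]<60: print("dot",q.round(1),m[2][i,4],m[3][i].round(1))
E
python3 -c "
from h import *
rel(FC,C);s=read_state();print(s['qpos'].round(3))
dots(FC,C,0)
move(C+FC@[-47,0,-22],toolR(FC,.25))"
```

```text
tcp in dock [-47.6  -0.4 -19.9] rot err [ 0.25  -0.003 -0.004] F [ 0.1  0.3 14.7] w -0.0 t 7.25
[ 1.024  1.079 -0.654  2.226 -1.053  0.329 -0.29 ]
dot [ 12.4 -39.7  40. ] 48 [ 77.4 195.8]
dot [-33.3 -37.7  40. ] 253 [181.5 210.5]
d cm [-0.04 -0.    0.21] a [-0.0002  0.0033  0.0034]
```

The pack has released and moved about 11 mm down the slope. The true tips are about 22 mm behind the reported TCP. I'll retreat, straighten the hand and go over the rib.

```bash
python3 -c "
from h import *
move(C+FC@[-11,0,85],toolR(FC))"
```

```text
d cm [-0.05 -6.14 -9.26] a [-0.2502  0.0029  0.0038]
```

Call:
send_rows --series '[{"dx": 0, "dy": 0, "dz": -1, "ax": 0, "ay": 0, "az": 0, "hand": 1}, {"dx": 0, "dy": 0, "dz": -4, "ax": 0, "ay": 0, "az": 0, "hand": 1}, {"dx": 0, "dy": 0, "dz": -8, "ax": 0, "ay": 0, "az": 0, "hand": 1}, {"dx": 0, "dy": -1, "dz": -10, "ax": -0.1, "ay": 0, "az": 0, "hand": 0.5}, {"dx": -0.05, "dy": -4, "dz": -9.3, "ax": -0.25, "ay": 0.003, "az": 0.004, "hand": 0.5}, {"dx": -0.05, "dy": -6.1, "dz": -9.3, "ax": -0.25, "ay": 0.003, "az": 0.004, "hand": 0.5}, {"dx": -0.05, "dy": -6.1, "dz": -9.3, "ax": -0.25, "ay": 0.003, "az": 0.004, "hand": 0.5}, {"dx": -0.05, "dy": -6.1, "dz": -9.3, "ax": -0.25, "ay": 0.003, "az": 0.004, "hand": 0.5}, {"dx": -0.05, "dy": -6.1, "dz": -9.3, "ax": -0.25, "ay": 0.003, "az": 0.004, "hand": 0.5}]'

```text
clock: 8.2
eef_pos: [442.0, -31.4, 137.4]
tool_rot: [-2.515, 0.003, -0.398]
force: [-0.5, -0.4, -0.1]
width: 42.9
gripper_force: 0.0
```

```bash
python3 -c "
from h import *
rel(FC,C);s=read_state();print(s['qpos'].round(3))
dots(FC,C,0)
move(C+FC@[-11,0,24],toolR(FC))
d=get_image('wrist');np.savez('w6.npz',**d);cv2.imwrite('pics/w6.png',d['pixels'][:,:,::-1])"
```

```text
tcp in dock [-14.2   0.   84.2] rot err [-0.001 -0.     0.004] F [-0.5  0.3  0.2] w 42.9 t 8.2
[ 0.785  0.614 -0.397  2.236 -0.867  0.538 -0.72 ]
dot [ 11.5 -37.9  40. ] 84 [219.5 160.5]
dot [-33.1 -37.6  40. ] 90 [285.8 160.8]
dot [11.2 38.8 40. ] 61 [224.  262.6]
dot [-33.4  40.1  40. ] 64 [283.9 263.8]
d cm [ 0.01 -0.35  6.02] a [ 0.0009  0.0006 -0.0055]
```

Call:
send_rows --series '[{"dx": -0.05, "dy": -0.33, "dz": 2, "ax": 0, "ay": 0, "az": 0, "hand": 0.5}, {"dx": -0.05, "dy": -0.33, "dz": 4, "ax": 0, "ay": 0, "az": 0, "hand": 0.5}, {"dx": -0.05, "dy": -0.33, "dz": 5.2, "ax": 0, "ay": 0, "az": 0, "hand": 0.5}, {"dx": -0.05, "dy": -0.33, "dz": 5.8, "ax": 0, "ay": 0, "az": 0, "hand": 0.5}, {"dx": -0.05, "dy": -0.33, "dz": 6.0, "ax": 0, "ay": 0, "az": 0, "hand": 0.5}, {"dx": -0.05, "dy": -0.33, "dz": 6.0, "ax": 0, "ay": 0, "az": 0, "hand": 0.5}]'

```text
clock: 8.9
eef_pos: [456.5, 4.4, 91.4]
tool_rot: [-2.514, 0.003, -0.397]
force: [-0.2, 0.7, 0.9]
width: 42.5
gripper_force: 0.0
```

```bash
python3 -c "
from h import *
rel(FC,C);s=read_state();print(s['qpos'].round(3))
dots(FC,C,0)"
```

```text
tcp in dock [-10.    0.5  24.3] rot err [-0.    -0.001  0.003] F [0.9 0.5 0.4] w 42.5 t 8.9
[ 0.772  0.74  -0.52   2.27  -1.003  0.341 -0.621]
dot [ 11.5 -37.7  40. ] 160 [214.  182.1]
dot [-33.4 -37.3  40. ] 166 [305.9 182.7]
dot [11.2 39.3 40. ] 103 [220.4 315.3]
dot [-33.7  41.   40. ] 109 [300.4 317.8]
```

Nothing touched, and the pack is centred between the fingers. Close.

Call:
send_rows --series '[{"dx": 0, "dy": 0.1, "dz": 0, "ax": 0, "ay": 0, "az": 0, "hand": 0.7}, {"dx": 0, "dy": 0.1, "dz": 0, "ax": 0, "ay": 0, "az": 0, "hand": 1}, {"dx": 0, "dy": 0.1, "dz": 0, "ax": 0, "ay": 0, "az": 0, "hand": 1}, {"dx": 0, "dy": 0.1, "dz": 0, "ax": 0, "ay": 0, "az": 0, "hand": 1}, {"dx": 0, "dy": 0.1, "dz": 0, "ax": 0, "ay": 0, "az": 0, "hand": 1}, {"dx": 0, "dy": 0.1, "dz": 0, "ax": 0, "ay": 0, "az": 0, "hand": 1}]'

```text
clock: 9.55
eef_pos: [456.5, 3.6, 91.1]
tool_rot: [-2.515, 0.001, -0.396]
force: [-1.2, -1.9, 1.9]
width: 14.8
gripper_force: 60.0
```

```bash
python3 -c "
from h import *
rel(FC,C);print(read_state()['gripper_force'])
dots(FC,C,0)"
```

```text
tcp in dock [-10.8   0.1  24.5] rot err [-0.002  0.     0.002] F [-0.7  0.4  2.8] w 14.8 t 9.55
60.03343462944031
dot [ 11.1 -37.8  40. ] 159 [213.5 182.5]
dot [-33.7 -37.6  40. ] 164 [304.9 182.8]
```

Call:
send_rows --series '[{"dx": 0, "dy": 0.4, "dz": 0, "ax": 0, "ay": 0, "az": 0, "hand": 1}, {"dx": 0, "dy": 1.0, "dz": 0, "ax": 0, "ay": 0, "az": 0, "hand": 1}, {"dx": 0, "dy": 1.6, "dz": 0, "ax": 0, "ay": 0, "az": 0, "hand": 1}, {"dx": 0, "dy": 2.2, "dz": 0, "ax": 0, "ay": 0, "az": 0, "hand": 1}, {"dx": 0, "dy": 2.8, "dz": 0, "ax": 0, "ay": 0, "az": 0, "hand": 1}, {"dx": 0, "dy": 3.4, "dz": 0, "ax": 0, "ay": 0, "az": 0, "hand": 1}, {"dx": 0, "dy": 3.9, "dz": 0, "ax": 0, "ay": 0, "az": 0, "hand": 1}, {"dx": 0, "dy": 3.9, "dz": 0, "ax": 0, "ay": 0, "az": 0, "hand": 1}]'

```text
clock: 10.4
eef_pos: [443.6, -25.9, 67.3]
tool_rot: [-2.515, 0.003, -0.397]
force: [-0.3, 0.5, -2.9]
width: 15.0
gripper_force: 59.2
```

```bash
python3 -c "
from h import *
rel(FC,C);s=read_state();print(s['gripper_force'],s['qpos'].round(3))
dots(FC,C,0)"
```

```text
tcp in dock [-50.8   0.7  24.2] rot err [-0.002 -0.001  0.004] F [-1.4  0.5 -2.5] w 15.0 t 10.4
59.185747504234314 [ 0.836  0.795 -0.504  2.266 -0.974  0.332 -0.556]
dot [-81.9 -38.4  40. ] 49 [321.8 180.1]
dot [-29.  -37.4  40. ] 159 [213.4 182.5]
dot [-73.7 -37.1  40. ] 161 [304.9 182.8]
```

Call:
send_rows --series '[{"dx": 0, "dy": 0, "dz": -0.5, "ax": 0, "ay": 0, "az": 0, "hand": 1}, {"dx": 0, "dy": 0, "dz": -1.2, "ax": 0, "ay": 0, "az": 0, "hand": 1}, {"dx": 0, "dy": 0, "dz": -2.5, "ax": 0, "ay": 0, "az": 0, "hand": 1}, {"dx": 0, "dy": 0, "dz": -4.5, "ax": 0, "ay": 0, "az": 0, "hand": 1}, {"dx": 0, "dy": 0, "dz": -7, "ax": 0, "ay": 0, "az": 0, "hand": 1}, {"dx": 0, "dy": 0, "dz": -10, "ax": 0, "ay": 0, "az": 0, "hand": 1}, {"dx": 0, "dy": 0, "dz": -12, "ax": 0, "ay": 0, "az": 0, "hand": 1}, {"dx": 0, "dy": 0, "dz": -12, "ax": 0, "ay": 0, "az": 0, "hand": 1}, {"dx": 0, "dy": 0, "dz": -12, "ax": 0, "ay": 0, "az": 0, "hand": 1}]'

```text
clock: 11.35
eef_pos: [417.0, -89.6, 165.6]
tool_rot: [-2.514, 0.001, -0.395]
force: [0.1, -0.2, -4.0]
width: 15.0
gripper_force: 59.3
```

```bash
python3 -c "
from h import *
rel(FC,C);s=read_state();print(s['gripper_force'],s['qpos'].round(3))
dots(FC,C+FC[:,2]*120,0);rel(FL,L)
move(L+FL@[-50,0,130],toolR(FL))"
```

```text
tcp in dock [-48.9   0.8 144.3] rot err [-0.001 -0.     0.001] F [-2.5 -0.2 -3.1] w 15.0 t 11.35
59.29075241088867 [ 0.866  0.554 -0.302  2.181 -0.74   0.71  -0.732]
dot [ 37.5 -42.1  40. ] 131 [ 79.3 172.6]
dot [-27.  -37.2  40. ] 162 [213.4 182.5]
dot [-71.7 -37.1  40. ] 162 [304.8 182.8]
tcp in dock [  4.7 134.6 105.2] rot err [-0.    -0.057 -0.075] F [-1.7 -0.  -3.8] w 15.3 t 11.4
d cm [12.85  6.46 -3.24] a [0.0004 0.0573 0.0751]
```

Call:
send_rows --series '[{"dx": 2, "dy": 2, "dz": -3.2, "ax": 0, "ay": 0.02, "az": 0.02, "hand": 1}, {"dx": 5, "dy": 4, "dz": -3.2, "ax": 0, "ay": 0.04, "az": 0.05, "hand": 1}, {"dx": 8, "dy": 5.5, "dz": -3.2, "ax": 0, "ay": 0.057, "az": 0.075, "hand": 1}, {"dx": 11, "dy": 6.45, "dz": -3.2, "ax": 0, "ay": 0.057, "az": 0.075, "hand": 1}, {"dx": 12.85, "dy": 6.45, "dz": -3.2, "ax": 0, "ay": 0.057, "az": 0.075, "hand": 1}, {"dx": 12.85, "dy": 6.45, "dz": -3.2, "ax": 0, "ay": 0.057, "az": 0.075, "hand": 1}, {"dx": 12.85, "dy": 6.45, "dz": -3.2, "ax": 0, "ay": 0.057, "az": 0.075, "hand": 1}, {"dx": 12.85, "dy": 6.45, "dz": -3.2, "ax": 0, "ay": 0.057, "az": 0.075, "hand": 1}]'

```text
clock: 12.2
eef_pos: [507.1, -203.4, 152.5]
tool_rot: [-2.513, 0.002, -0.488]
force: [0.1, 0.0, -3.7]
width: 15.0
gripper_force: 59.9
```

Run:
```python
from h import *
rel(FL,L);s=read_state();print(s['qpos'].round(3))
d=get_image("wrist");np.savez("w7.npz",**d);g=d["pixels"]
for q in([27,43,14],[-5,43,14],[27,-43,14],[-5,-43,14],[-90,-50,8],[-90,50,8],[-50,-10,6]):print(q,proj(d,L+FL@q).round(1))
cv2.imwrite("pics/w7.png",cv2.resize(g[40:310,120:480,::-1],(800,600),interpolation=cv2.INTER_CUBIC))
```

```text
tcp in dock [-50.2   1.1 129.3] rot err [ 0.    -0.002  0.001] F [-2.2 -0.  -3. ] w 15.0 t 12.2
[ 0.857  0.691 -0.206  1.862 -0.661  0.857 -0.866]
[27, 43, 14] [178.2 228.7]
[-5, 43, 14] [211.4 228.7]
[27, -43, 14] [170.9 138.6]
[-5, -43, 14] [207.1 138.7]
[-90, -50, 8] [302.7 130. ]
[-90, 50, 8] [298.4 232.9]
[-50, -10, 6] [258.  173.2]
```

View pics/w7.png

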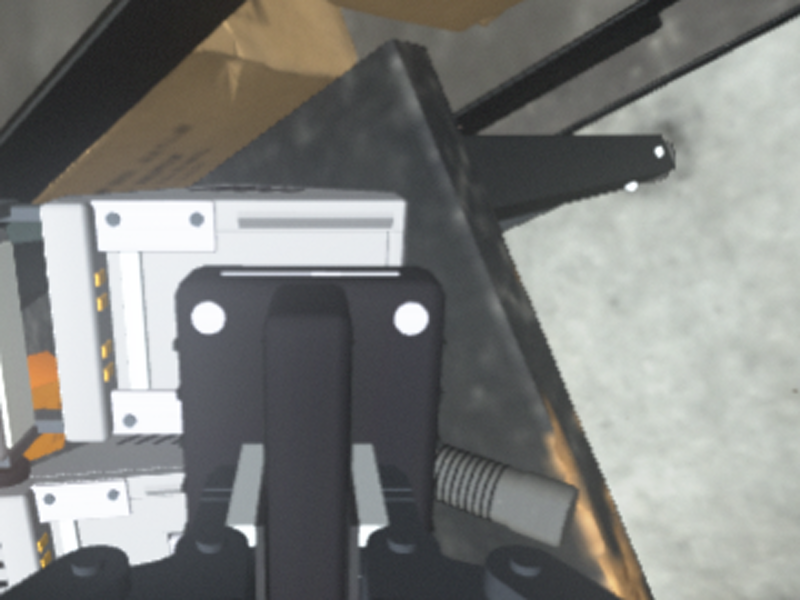

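The lamp screws are at (170.9,138.6), (208.7,138.6) and (178.5,229.5) in the full image. They match the predictions to under 1 mm, so I'll lower the pack.

```bash
python3 -c "
from h import *
move(L+FL@[-49.5,0,46],toolR(FL))"
```

```text
d cm [ 0.1  -0.08  8.37] a [ 0.0001  0.0013 -0.0012]
```

Call:
send_rows --series '[{"dx": 0.05, "dy": -0.08, "dz": 1.5, "ax": 0, "ay": 0, "az": 0, "hand": 1}, {"dx": 0.1, "dy": -0.08, "dz": 3.5, "ax": 0, "ay": 0, "az": 0, "hand": 1}, {"dx": 0.1, "dy": -0.08, "dz": 5.5, "ax": 0, "ay": 0, "az": 0, "hand": 1}, {"dx": 0.1, "dy": -0.08, "dz": 7, "ax": 0, "ay": 0, "az": 0, "hand": 1}, {"dx": 0.1, "dy": -0.08, "dz": 8, "ax": 0, "ay": 0, "az": 0, "hand": 1}, {"dx": 0.1, "dy": -0.08, "dz": 8.35, "ax": 0, "ay": 0, "az": 0, "hand": 1}, {"dx": 0.1, "dy": -0.08, "dz": 8.35, "ax": 0, "ay": 0, "az": 0, "hand": 1}, {"dx": 0.1, "dy": -0.08, "dz": 8.35, "ax": 0, "ay": 0, "az": 0, "hand": 1}]'

```text
clock: 13.05
eef_pos: [532.7, -162.5, 86.5]
tool_rot: [-2.515, -0.001, -0.491]
force: [0.4, 0.5, -2.4]
width: 15.3
gripper_force: 59.8
```

Run:
```python
from h import *
rel(FL,L);s=read_state();print(s['qpos'].round(3))
d=get_image("wrist");g=cv2.cvtColor(d["pixels"],cv2.COLOR_RGB2GRAY)
# lamp screws: dark blobs on white lips
for q in([27,-43,14],[-5,-43,14],[27,43,14]):
    u=proj(d,L+FL@q);x,y=u.round().astype(int);w=g[max(y-9,0):y+10,max(x-9,0):x+10]
    m=cv2.moments((w<150).astype(np.uint8),True);print(q,u.round(1),m['m00'],(max(x-9,0)+m['m10']/(m['m00']+1e-6)).round(1),(max(y-9,0)+m['m01']/(m['m00']+1e-6)).round(1))
move(L+FL@[-49.5,0,24.5],toolR(FL))
```

```text
tcp in dock [-50.   -2.2  47.6] rot err [-0.001  0.002  0.001] F [-0.9 -0.2 -2.3] w 15.3 t 13.05
[ 0.808  0.795 -0.264  1.916 -0.741  0.673 -0.808]
[27, -43, 14] [137.2 159. ] 7.0 138.7 156.3
[-5, -43, 14] [187.5 159.1] 4.0 190.5 157.5
[27, 43, 14] [150.6 278.1] 62.0 151.1 281.6
d cm [-0.24 -0.05  2.31] a [ 0.0014 -0.0024 -0.0006]
```

Call:
send_rows --series '[{"dx": 0, "dy": 0, "dz": 0, "ax": 0, "ay": 0, "az": 0, "hand": 1}, {"dx": 0, "dy": 0, "dz": 0, "ax": 0, "ay": 0, "az": 0, "hand": 1}]'

```text
clock: 13.3
eef_pos: [532.7, -162.2, 86.4]
tool_rot: [-2.514, -0.001, -0.49]
force: [-0.2, -0.2, -3.8]
width: 14.8
gripper_force: 59.8
```

Run:
```python
from h import *
rel(FL,L)
d=get_image("wrist");g=cv2.cvtColor(d["pixels"],cv2.COLOR_RGB2GRAY)
n=FL[:,2]
for q in([27,-43,14],[-5,-43,14],[27,43,14]):
    u=proj(d,L+FL@q);x,y=u.round().astype(int);w=g[y-9:y+10,x-9:x+10];t=(w.max()*.72)
    k=cv2.connectedComponentsWithStats((w<t).astype(np.uint8))
    print(q,u.round(1),[(k[2][i,4],(k[3][i]+[x-9,y-9]).round(1)) for i in range(1,k[0])])
dots(FL,L+n*(22),0)
move(L+FL@[-49.5,0,24.5],toolR(FL))
```

```text
tcp in dock [-49.8  -2.1  47.4] rot err [-0.001  0.002  0.   ] F [-2.4  0.1 -2.9] w 14.8 t 13.3
[27, -43, 14] [137.4 158.9] [(np.int32(65), array([136.7, 158.3]))]
[-5, -43, 14] [187.8 158.9] [(np.int32(57), array([189.2, 158.5]))]
[27, 43, 14] [150.8 278. ] [(np.int32(52), array([150.4, 278.6])), (np.int32(25), array([152.6, 286.8]))]
dot [-27.6 -39.7  40. ] 172 [213.2 182.6]
dot [-72.6 -39.5  40. ] 170 [304.7 182.9]
dot [34.3 33.2 40. ] 136 [107.5 309.1]
dot [48. 42. 40.] 172 [ 85.4 322.5]
d cm [-0.2  -0.03  2.26] a [ 0.001  -0.0015 -0.0005]
```

The lamp position checks out and the hand is 2 mm off in y. I'll correct that while lowering.

Call:
send_rows --series '[{"dx": -0.2, "dy": -0.03, "dz": 0.2, "ax": 0, "ay": 0, "az": 0, "hand": 1}, {"dx": -0.2, "dy": -0.03, "dz": 0.5, "ax": 0, "ay": 0, "az": 0, "hand": 1}, {"dx": -0.2, "dy": -0.03, "dz": 0.5, "ax": 0, "ay": 0, "az": 0, "hand": 1}, {"dx": -0.2, "dy": -0.03, "dz": 0.5, "ax": 0, "ay": 0, "az": 0, "hand": 1}]'

```text
clock: 13.8
eef_pos: [532.2, -157.7, 82.1]
tool_rot: [-2.514, -0.0, -0.49]
force: [0.1, -0.3, -3.1]
width: 14.8
gripper_force: 59.8
```

Run:
```python
from h import *
rel(FL,L)
dots(FL,L+FL[:,2]*(18),0)
move(L+FL@[-49.5,0,24.5],toolR(FL))
```

```text
tcp in dock [-49.3   0.4  41.6] rot err [-0.001  0.001  0.001] F [-2.  -0.2 -2.4] w 14.8 t 13.8
dot [-27.4 -37.7  40. ] 171 [213.2 182.7]
dot [-71.9 -37.6  40. ] 170 [304.7 182.9]
dot [35.4 35.6 40. ] 139 [105.2 310.9]
d cm [0.02 0.01 1.73] a [ 0.0008 -0.0009 -0.0005]
```

Call:
send_rows --series '[{"dx": 0.02, "dy": 0, "dz": 0.4, "ax": 0, "ay": 0, "az": 0, "hand": 1}, {"dx": 0.02, "dy": 0, "dz": 0.8, "ax": 0, "ay": 0, "az": 0, "hand": 1}, {"dx": 0.02, "dy": 0, "dz": 1.1, "ax": 0, "ay": 0, "az": 0, "hand": 1}, {"dx": 0.02, "dy": 0, "dz": 1.3, "ax": 0, "ay": 0, "az": 0, "hand": 1}, {"dx": 0.02, "dy": 0, "dz": 1.5, "ax": 0, "ay": 0, "az": 0, "hand": 1}, {"dx": 0.02, "dy": 0, "dz": 1.5, "ax": 0, "ay": 0, "az": 0, "hand": 1}]'

```text
clock: 14.45
eef_pos: [536.6, -150.0, 69.9]
tool_rot: [-2.514, -0.0, -0.489]
force: [0.3, 0.0, -2.5]
width: 14.8
gripper_force: 59.8
```

Run:
```python
from h import *
rel(FL,L)
move(L+FL@[-49.5,0,24.5],toolR(FL))
```

```text
tcp in dock [-49.4   0.2  26.6] rot err [-0.001  0.001  0.001] F [-1.4 -0.2 -2.1] w 14.8 t 14.45
d cm [0.02 0.01 0.21] a [ 0.0006 -0.0005 -0.0006]
```

Call:
send_rows --series '[{"dx": 0, "dy": 0, "dz": 0.1, "ax": 0, "ay": 0, "az": 0, "hand": 1}, {"dx": 0, "dy": 0, "dz": 0.2, "ax": 0, "ay": 0, "az": 0, "hand": 1}, {"dx": 0, "dy": 0, "dz": 0.3, "ax": 0, "ay": 0, "az": 0, "hand": 1}, {"dx": 0, "dy": 0, "dz": 0.3, "ax": 0, "ay": 0, "az": 0, "hand": 1}]'

```text
clock: 14.85
eef_pos: [537.5, -148.8, 67.7]
tool_rot: [-2.514, -0.001, -0.49]
force: [0.3, 0.1, -2.7]
width: 15.4
gripper_force: 59.8
```

Run:
```python
from h import *
rel(FL,L)
```

```text
tcp in dock [-49.5  -0.   23.9] rot err [-0.001  0.001  0.001] F [-1.4 -0.2 -2.3] w 15.4 t 14.85
```

Call:
send_rows --series '[{"dx": 0, "dy": 0, "dz": 0.1, "ax": 0, "ay": 0, "az": 0, "hand": 1}, {"dx": 0, "dy": 0, "dz": 0.2, "ax": 0, "ay": 0, "az": 0, "hand": 1}, {"dx": 0, "dy": 0, "dz": 0.2, "ax": 0, "ay": 0, "az": 0, "hand": 1}]'

```text
clock: 15.15
eef_pos: [537.4, -148.8, 67.2]
tool_rot: [-2.514, -0.001, -0.491]
force: [-7.4, -6.3, 9.3]
width: 14.9
gripper_force: 61.9
```

Run:
```python
from h import *
rel(FL,L)
```

```text
tcp in dock [-49.8  -0.   23.6] rot err [-0.001  0.002  0.001] F [-1.8  3.6 12.8] w 14.9 t 15.15
```

The pack is on the floor. I'll ease off 2 mm and slide it up.

Call:
send_rows --series '[{"dx": -0.03, "dy": 0, "dz": -0.22, "ax": 0, "ay": 0, "az": 0, "hand": 1}, {"dx": -0.03, "dy": -0.4, "dz": -0.22, "ax": 0, "ay": 0, "az": 0, "hand": 1}, {"dx": -0.03, "dy": -0.8, "dz": -0.22, "ax": 0, "ay": 0, "az": 0, "hand": 1}, {"dx": -0.03, "dy": -1.2, "dz": -0.22, "ax": 0, "ay": 0, "az": 0, "hand": 1}, {"dx": -0.03, "dy": -1.4, "dz": -0.22, "ax": 0, "ay": 0, "az": 0, "hand": 1}, {"dx": -0.03, "dy": -1.4, "dz": -0.22, "ax": 0, "ay": 0, "az": 0, "hand": 1}]'

```text
clock: 15.75
eef_pos: [541.8, -141.4, 74.9]
tool_rot: [-2.519, -0.002, -0.492]
force: [-2.6, -5.4, -3.6]
width: 14.9
gripper_force: 60.7
```

Run:
```python
from h import *
rel(FL,L);dots(FL,L,0)
```

```text
tcp in dock [-38.3  -0.4  24.7] rot err [-0.006  0.003  0.001] F [-7.  -0.2  0.6] w 14.9 t 15.75
dot [-16.3 -38.2  40. ] 174 [213.5 182.5]
dot [-61.2 -37.9  40. ] 177 [305.  183.1]
```

Call:
send_rows --series '[{"dx": 0, "dy": -0.4, "dz": 0, "ax": 0, "ay": 0, "az": 0, "hand": 1}, {"dx": 0, "dy": -0.8, "dz": 0, "ax": 0, "ay": 0, "az": 0, "hand": 1}, {"dx": 0, "dy": -1.2, "dz": 0, "ax": 0, "ay": 0, "az": 0, "hand": 1}, {"dx": 0, "dy": -1.6, "dz": 0, "ax": 0, "ay": 0, "az": 0, "hand": 1}, {"dx": 0, "dy": -2.0, "dz": 0, "ax": 0, "ay": 0, "az": 0, "hand": 1}, {"dx": 0, "dy": -2.0, "dz": 0, "ax": 0, "ay": 0, "az": 0, "hand": 1}]'

```text
clock: 16.4
eef_pos: [550.5, -125.9, 87.8]
tool_rot: [-2.517, -0.003, -0.491]
force: [-2.6, -4.7, 0.6]
width: 15.0
gripper_force: 60.8
```

Run:
```python
from h import *
rel(FL,L);dots(FL,L,0);print(read_state()["qpos"].round(3))
```

```text
tcp in dock [-16.3  -0.8  24.7] rot err [-0.003  0.003  0.   ] F [-4.   0.   3.6] w 15.0 t 16.4
dot [  5.8 -38.6  40. ] 172 [213.4 182.5]
dot [-39.1 -38.4  40. ] 175 [304.8 182.9]
[ 0.752  0.788 -0.29   1.938 -0.78   0.619 -0.834]
```

Call:
send_rows --series '[{"dx": -0.03, "dy": -0.4, "dz": 0, "ax": 0, "ay": 0, "az": 0, "hand": 1}, {"dx": -0.03, "dy": -0.8, "dz": 0, "ax": 0, "ay": 0, "az": 0, "hand": 1}, {"dx": -0.03, "dy": -1.2, "dz": 0, "ax": 0, "ay": 0, "az": 0, "hand": 1}, {"dx": -0.03, "dy": -1.5, "dz": 0, "ax": 0, "ay": 0, "az": 0, "hand": 1}, {"dx": -0.03, "dy": -1.8, "dz": 0, "ax": 0, "ay": 0, "az": 0, "hand": 1}, {"dx": -0.03, "dy": -1.9, "dz": 0, "ax": 0, "ay": 0, "az": 0, "hand": 1}, {"dx": -0.03, "dy": -1.9, "dz": 0, "ax": 0, "ay": 0, "az": 0, "hand": 1}]'

```text
clock: 17.15
eef_pos: [554.3, -117.9, 94.5]
tool_rot: [-2.527, -0.002, -0.496]
force: [-5.8, -11.3, -12.8]
width: 15.2
gripper_force: 61.0
```

Run:
```python
from h import *
rel(FL,L);dots(FL,L,0)
```

```text
tcp in dock [-5.3 -0.5 24.9] rot err [-0.014  0.006  0.005] F [-17.8  -0.2  -2.9] w 15.2 t 17.15
dot [ 16.5 -38.3  40. ] 172 [213.9 182.6]
dot [-28.3 -37.7  40. ] 178 [305.1 183. ]
```

Call:
send_rows --series '[{"dx": 0, "dy": -0.3, "dz": 0, "ax": 0.01, "ay": 0, "az": 0, "hand": 1}, {"dx": 0, "dy": -0.6, "dz": 0, "ax": 0.02, "ay": 0, "az": 0, "hand": 1}, {"dx": 0, "dy": -0.9, "dz": 0, "ax": 0.02, "ay": 0, "az": 0, "hand": 1}, {"dx": 0, "dy": -0.9, "dz": 0, "ax": 0.02, "ay": 0, "az": 0, "hand": 1}]'

```text
clock: 17.6
eef_pos: [558.2, -110.6, 100.1]
tool_rot: [-2.506, -0.002, -0.495]
force: [-5.1, -10.7, -13.9]
width: 15.0
gripper_force: 60.8
```

Run:
```python
from h import *
rel(FL,L);dots(FL,L,0)
```

```text
tcp in dock [ 4.7 -0.4 24.6] rot err [0.008 0.005 0.004] F [-17.7  -0.6  -4.3] w 15.0 t 17.6
dot [ 26.3 -38.2  40. ] 173 [213.9 182.6]
dot [-18.4 -38.   40. ] 178 [305. 183.]
```

Call:
send_rows --series '[{"dx": 0, "dy": -0.2, "dz": 0, "ax": 0, "ay": 0, "az": 0, "hand": 1}, {"dx": 0, "dy": -0.4, "dz": 0, "ax": 0, "ay": 0, "az": 0, "hand": 1}, {"dx": 0, "dy": -0.4, "dz": 0, "ax": 0, "ay": 0, "az": 0, "hand": 1}]'

```text
clock: 17.95
eef_pos: [558.2, -110.6, 100.3]
tool_rot: [-2.511, -0.002, -0.497]
force: [-6.6, -13.7, -19.6]
width: 14.9
gripper_force: 60.8
```

Run:
```python
from h import *
rel(FL,L);dots(FL,L,0)
```

```text
tcp in dock [ 4.8 -0.5 24.8] rot err [0.002 0.006 0.006] F [-23.8  -0.6  -7. ] w 14.9 t 17.95
dot [ 26.4 -38.2  40. ] 175 [213.9 182.7]
dot [-18.3 -37.9  40. ] 178 [305. 183.]
```

At the hard stop. I'll relax the push and check that the latch holds.

Call:
send_rows --series '[{"dx": 0, "dy": 0.3, "dz": 0, "ax": 0, "ay": 0, "az": 0, "hand": 1}, {"dx": 0, "dy": 0.6, "dz": 0, "ax": 0, "ay": 0, "az": 0, "hand": 1}, {"dx": 0, "dy": 0.9, "dz": 0, "ax": 0, "ay": 0, "az": 0, "hand": 1}, {"dx": 0, "dy": 1.2, "dz": 0, "ax": 0, "ay": 0, "az": 0, "hand": 1}, {"dx": 0, "dy": 1.2, "dz": 0, "ax": 0, "ay": 0, "az": 0, "hand": 1}]'

```text
clock: 18.5
eef_pos: [556.9, -112.8, 97.7]
tool_rot: [-2.499, -0.001, -0.493]
force: [-1.6, -6.0, -6.4]
width: 14.9
gripper_force: 60.7
```

Run:
```python
from h import *
rel(FL,L);dots(FL,L,0)
```

```text
tcp in dock [ 1.2 -0.3 24.1] rot err [0.014 0.004 0.002] F [-8.6 -1.4 -1.6] w 14.9 t 18.5
dot [ 22.9 -38.2  40. ] 172 [213.6 182.5]
dot [-21.8 -38.1  40. ] 176 [304.9 182.9]
```

Call:
send_rows --series '[{"dx": 0, "dy": 0.2, "dz": 0, "ax": -0.01, "ay": 0, "az": 0, "hand": 1}, {"dx": 0, "dy": 0.4, "dz": 0, "ax": -0.01, "ay": 0, "az": 0, "hand": 1}, {"dx": 0, "dy": 0.4, "dz": 0, "ax": -0.01, "ay": 0, "az": 0, "hand": 1}]'

```text
clock: 18.85
eef_pos: [556.8, -112.9, 97.5]
tool_rot: [-2.504, -0.002, -0.49]
force: [-0.1, -3.8, -0.4]
width: 14.9
gripper_force: 61.0
```

Run:
```python
from h import *
rel(FL,L);dots(FL,L,0)
```

```text
tcp in dock [ 1.1 -0.3 24.1] rot err [0.009 0.002 0.   ] F [-3.  -1.7  1.7] w 14.9 t 18.85
dot [ 22.9 -38.2  40. ] 172 [213.3 182.5]
dot [-21.8 -38.2  40. ] 175 [304.8 182.9]
```

It's latched: the pack stays put as the force drops. Opening and backing off.

Call:
send_rows --series '[{"dx": 0, "dy": 0, "dz": 0, "ax": 0, "ay": 0, "az": 0, "hand": 0.6}, {"dx": 0, "dy": 0, "dz": 0, "ax": 0, "ay": 0, "az": 0, "hand": 0.5}, {"dx": 0, "dy": 0, "dz": 0, "ax": 0, "ay": 0, "az": 0, "hand": 0.5}, {"dx": 0, "dy": 0, "dz": 0, "ax": 0, "ay": 0, "az": 0, "hand": 0.5}, {"dx": 0, "dy": 0, "dz": -1, "ax": 0, "ay": 0, "az": 0, "hand": 0.5}, {"dx": 0, "dy": 0, "dz": -3, "ax": 0, "ay": 0, "az": 0, "hand": 0.5}, {"dx": 0, "dy": 0, "dz": -6, "ax": 0, "ay": 0, "az": 0, "hand": 0.5}, {"dx": 0, "dy": 0, "dz": -9, "ax": 0, "ay": 0, "az": 0, "hand": 0.5}, {"dx": 0, "dy": 0, "dz": -12, "ax": 0, "ay": 0, "az": 0, "hand": 0.5}, {"dx": 0, "dy": 0, "dz": -12, "ax": 0, "ay": 0, "az": 0, "hand": 0.5}]'

```text
clock: 19.9
eef_pos: [522.9, -180.1, 196.3]
tool_rot: [-2.507, -0.007, -0.494]
force: [0.2, -0.4, -1.0]
width: 43.2
gripper_force: 0.0
```

Run:
```python
from h import *
rel(FL,L);dots(FL,L,0)
```

```text
tcp in dock [ -1.8  -1.9 148.2] rot err [0.006 0.009 0.001] F [-0.8 -0.3 -0.7] w 43.2 t 19.9
dot [ 22.8 -38.5  40. ] 57 [230.8 149.6]
dot [-21.5 -38.4  40. ] 58 [281.6 149.8]
dot [22.9 38.2 40. ] 46 [232.6 231.1]
dot [-21.4  38.2  40. ] 46 [279.7 231.3]
```

The pack stays at the seat (x about +0.7 mm, y 0) after release. Handing in.

```bash
python3 -c "
from cell import *
print(finish_job())"
```

```text
the job is handed in; nothing more can be done
None
```

The battery pack is off the charger and latched home in the work lamp: it held its place when I eased off the push and after I let go. I touched nothing else on the desk, and the job is handed in at about 20 s.

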